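# Shut the rework bench down in order

## Task

Shut the bench down for the night in this order: press the hot-air station's round button fully home, then press the soldering station's long bar key fully home, then push the raised end of the mains box's wide rocker right down. Each stays where it is pushed. Press nothing else, leave the square keys and the small rockers as they are, and do not pick up or shift anything standing on the bench.

Things in the scene. Friction and masses are not known exactly. Their poses are not given: they have to be found in the camera images.
- hotair: Hot-air station, fixed black box 160 (x) x 150 (y) x 100 mm with a display hump (30 mm more) on the far half of its top and ONE WIDE hose port on its front; the key panel is the near part of the top. Its three keys lie in a row across it at x = -40 mm: a round one (y = -45 mm) and two square ones. Origin: centre of underside; -x is its front, +y its left.
- round_button_top (a point): Round grey push-lock button, 26 mm diameter, at the right (-y) end of the hot-air station's key row. It stands 10 mm proud of the panel (panel 100 mm above the bench), travels 7 mm straight down, about 4 N, has no return spring and stays where it is pushed. This point: centre of its top face, z up; it sinks with the key.
- round_button (a joint): How far that key is pushed in, m: 0 = out, 0.007 = fully home.
- iron: Soldering station, the same fixed black box and hump, but with TWO small sockets on its front. Its three keys lie in a row at x = -40 mm: a long bar key (y = +45 mm) and two square ones. Origin: centre of underside; -x is its front, +y its left.
- bar_key_top (a point): Long grey push-lock bar key, 44 (x) x 18 (y) mm, at the left (+y) end of the soldering station's key row. It stands 10 mm proud of the panel (panel 100 mm above the bench), travels 7 mm straight down, about 4 N, has no return spring and stays where it is pushed. This point: centre of its top face, z up; it sinks with the key.
- bar_key (a joint): How far that key is pushed in, m: 0 = out, 0.007 = fully home.
- air_key_mid (a joint): Middle key (y = 0) of the hot-air station, square 18 mm, 10 mm proud, to be left alone. How far it is pushed in, m: 0 = out, 0.007 = home.
- air_key_left (a joint): Left key (y = +45 mm) of the hot-air station, square 18 mm, 10 mm proud, to be left alone. How far it is pushed in, m: 0 = out, 0.007 = home.
- iron_key_mid (a joint): Middle key (y = 0) of the soldering station, square 18 mm, 10 mm proud, to be left alone. How far it is pushed in, m: 0 = out, 0.007 = home.
- iron_key_right (a joint): Right key (y = -45 mm) of the soldering station, square 18 mm, 10 mm proud, to be left alone. How far it is pushed in, m: 0 = out, 0.007 = home.
- mains: Mains box, fixed aluminium box 200 (x) x 90 (y) x 55 mm with three rockers in a row along x on its top, each tipping across the box: the wide one at x = -58 mm, small ones at x = +6 and +62 mm. Origin: centre of underside; -x is its near end, +y its left.
- wide_rocker_end (a point): Wide grey rocker, 34 (x) x 54 (y) mm, V-shaped top, pivot 59 mm above the bench. At the start its right half is level and its left (+y) half stands up at 24 degrees, tip 11 mm higher; pushed right down, the left half is level at 59 mm. This point: on the left half's surface, 22 mm from the pivot, 68 mm above the bench at the start.
- wide_rocker (a joint): Angle of the wide rocker, rad: 0 = on (left end up), 0.42 = off (left end fully down, right end up). Friction 0.07 Nm, so about 4 N at the outer end; it stays where it is left. Press on the outer part of the left half.
- small_rocker_near (a joint): Small rocker next to the wide one, 20 x 36 mm, to be left as it is (on, near 0). rad: 0 = left end up, 0.42 = left end down.
- small_rocker_far (a joint): Small rocker furthest from the wide one, 20 x 36 mm, to be left as it is (off, near 0.4). rad: 0 = left end up, 0.42 = left end down.
- flux_bottle: Loose bystander, leave alone. White flux bottle, 32 mm diameter, 85 mm tall. Origin: centre of underside.
- solder_spool: Loose bystander, leave alone. Solder spool standing on end, 38 mm diameter, 35 mm tall. Origin: centre of underside.
- tip_tin: Loose bystander, leave alone. Small aluminium tin, 38 mm diameter, 30 mm tall. Origin: centre of underside.
- screw_jar: Loose bystander, leave alone. Clear screw jar, 38 mm diameter, 55 mm tall. Origin: centre of underside.
- driver: Loose bystander, leave alone. Screwdriver 170 mm long, lying along its x. Origin: centre of underside.
- tweezers: Loose bystander, leave alone. Steel tweezers about 125 mm long, 8 mm high, lying along x. Origin: centre of underside.
- cup: Loose bystander, leave alone. Black cup, 70 mm diameter, 85 mm tall. Origin: centre of underside.
- meter: Loose bystander, leave alone. Yellow handheld meter lying flat, 150 (x) x 78 x 34 mm. Origin: centre of underside.
Not all that is in view belongs to the job. What is meant by the mains is not red, and is the larger of those in its own colour.

How it is judged:
By the outcome, as a careful person would: the job done as asked, in the order asked, and still so for the second after the job is handed in, with the robot touching nothing.
It also fails if it takes over 51 s, if anything falls off the work surface, if the arm or the gripper's body presses on something with over 40 N, if the wrist force passes 120 N, or if a joint passes its speed limit or range.

## Robot

A 6-joint arm with a two-finger parallel gripper is mounted at the origin on the work surface. World frame = base frame: x ahead of the robot, y to its left, z up, the work surface at z = 0. Lengths are in m, angles in degrees, forces in N, time in s.
With the tool pointing down it reaches from about 0.35 to 0.875 m from the base axis. Payload 4.2 kg.
Tool frame: the origin (TCP) lies between the finger pads; the fingertips stand 17 mm ahead of it and the grasp point (between the pads) lies 2 mm behind it; z points along the fingers, y is the line along which they close (so a half turn about z gives the same grasp; the last joint's range is limited). The gripper opens to 87 mm and grips with 3 to 60 N. Pads are 19 mm wide; open, the fingers measure 117 mm over their backs; the gripper's body (75 mm by 190 mm) begins 51 mm behind the grasp point.
Start: joints at [-61.902, 22.042, 0.453, 0, -68.411, -14.817], TCP at [0.144, -0.608, 0.2] pointing down, gripper open.
Joint ranges: [-179.83, 179.83], [-69.29, 118.12], [-61.27, 80.66], [-181.25, 117.63], [-171.15, -9.14], [-177.46, 177.46]. Speed limits (degrees/s): [159.86, 159.86, 180, 180, 180, 180].

## Interface

Orientations are given as a 3x3 rotation matrix whose columns are the frame's x, y, z axes.
In Python, from station import r gives the robot as it stands.
- The arm moves only by the tool servo_tool, never from a script. Its argument "targets" is a list of rows, each a list of 5 numbers: the shift along the world's x, y, z in units of 30 mm (1.0 is 30 mm), then the turn about the world's z in rad, then the finger opening in mm, from 0 to 87. In form: [[x, y, z, turn, gripper], ...]. A call has exactly 5 rows; each row is the pose to reach, as a shift and turn from the pose commanded when the call began; what a row does not reach only later rows make up. A row lasts 1/12 s, in which the tool goes at most 41.7 mm and 7.16 degrees, less where a joint would pass 70% of its speed; a pose out of reach is approached as far as the arm can. A call with a gripper value outside its range is refused whole. The fingers move at their own pace and stop on an object; the grip force is fixed at half the most. Time passes only in rows, so rows that repeat a pose let the fingers close, or fill a call up. It gives the time, the measured TCP pose, the force, the opening and the grip force at its end, in the units of the state.
- r.sense(): the state, without advancing time (a new reading comes with each control period).
- r.capture(name): name is "scene" or "top" or "wrist"; returns a dict with "pixels" (400x640x3 uint8, red, green, blue), "fx", "fy", "cx", "cy" (pixels), "world_from_camera" (4x4, takes a point from camera to world coordinates). Camera axes: x right, y down, z forward; pixel columns grow to the right and rows downward; lengths in m; the calibration is good to about 2 mm. A picture is of the moment at which its call begins. There is no depth.
- r.finish_job(): hands the job in; it is judged then, once.
The state is a dict: "time_s": time; "joints": joint angles; "joint_velocities": joint speeds; "effort": joint torques, N m; "tcp_pos": TCP position; "ee_rot": TCP orientation; "wrist_force": force on the tool from outside, world axes, zero at the start; "moment": the same for the moment, N m; "gripper_width": opening from 0.0 (shut) to 1.0 (fully open); "gripper_force": force on a finger pad.
Only numpy, scipy, OpenCV 4.12 (cv2) and the standard library are available. Lean on these libraries where they do the work, as an engineer would, in place of code of your own. Each camera call takes 0.05 s, during which the arm holds its last target. There are 200 camera calls.

## Working session

There is one attempt and no reset: what is moved stays moved. The work goes in short steps, Python scripts to look and compute and a tool call to move; the robot and the scene stay as the last step left them, time stands still between calls to the robot, and variables do not carry over. Pictures are saved under pics/ and viewed, at most 10 in all, crops included, and the job is handed in when it is done.

Besides the shell and the picture viewer there is one more tool, called after ">>>" as a command line: name --pt "numbers of a row" for each row, then --argument value for the rest. servo_tool: Moves the arm, as the interface text tells. Its arguments: {"type":"object","properties":{"targets":{"type":"array","items":{"type":"array","items":{"type":"number"}}}},"required":["targets"]}

```bash
mkdir -p pics
cat > h.py <<'E'
import numpy as np,cv2
from station import r
def snap(n,f):
    c=r.capture(n); cv2.imwrite(f'pics/{f}.png',c['pixels'][:,:,::-1])
    np.savez(f'pics/{f}.npz',T=c['world_from_camera'],k=[c['fx'],c['fy'],c['cx'],c['cy']],p=c['pixels'])
def pt(f,u,v,z):
    d=np.load(f'pics/{f}.npz');fx,fy,cx,cy=d['k'];T=d['T']
    w=T[:3,:3]@[(u-cx)/fx,(v-cy)/fy,1];o=T[:3,3]
    return o+w*(z-o[2])/w[2]
E
python3 - <<'E'
from h import *
snap('top','top1');snap('scene','scene1')
for f in('top1','scene1'):
    d=np.load(f'pics/{f}.npz');print(d['T'].round(3),d['k'])
print(r.sense())
E
```

```text
[[-0.043 -0.977  0.207  0.269]
 [-0.999  0.042 -0.011  0.055]
 [ 0.002 -0.207 -0.978  1.105]
 [ 0.     0.     0.     1.   ]] [392.75364958 392.75364958 325.23430234 196.8036942 ]
[[-0.652  0.464 -0.599  1.215]
 [ 0.758  0.397 -0.517  0.705]
 [-0.002 -0.792 -0.611  0.831]
 [ 0.     0.     0.     1.   ]] [438.55650745 438.55650745 313.89165216 196.21860643]
{'time_s': 0.1, 'joints': array([-6.19006030e+01,  2.20853010e+01,  3.89241172e-01, -2.46089224e-02,
       -6.84124868e+01, -1.48148341e+01]), 'joint_velocities': array([ 0.01766319, -0.12426675,  0.18284617,  0.15528099, -0.09196208,
        0.10804803]), 'effort': array([-9.32986804e-04, -3.91689849e+01,  1.87934572e+01,  4.23184589e+00,
        1.35213046e-02, -6.89795093e-05]), 'tcp_pos': array([ 0.14347911, -0.60771668,  0.19919314]), 'ee_rot': array([[-9.73277180e-01, -2.29632837e-01, -5.39991622e-04],
       [-2.29633451e-01,  9.73275409e-01,  1.85927527e-03],
       [ 9.86099115e-05,  1.93359033e-03, -9.99998126e-01]]), 'wrist_force': array([-0.00854938, -0.23176071, -0.24781474]), 'moment': array([ 0.04254851, -0.03122298,  0.0493417 ]), 'gripper_force': 0.0, 'gripper_width': 0.9993829794433516}
```

View pics/top1.png

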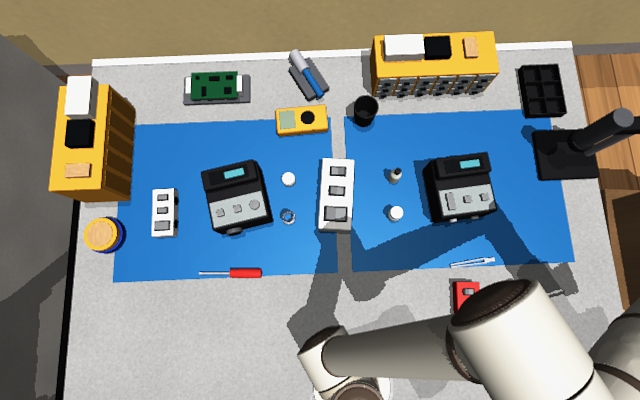

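View pics/scene1.png

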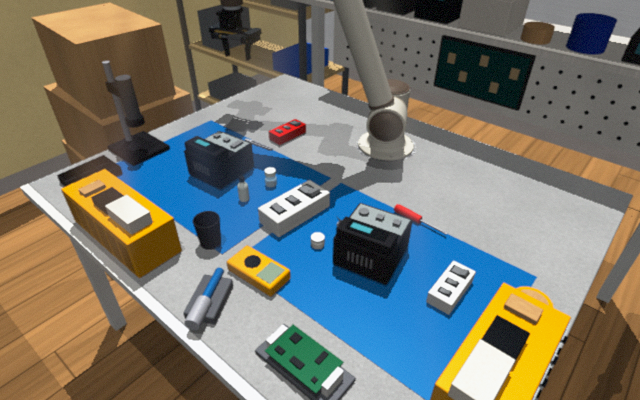

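The top view shows the white mains candidates: a large box at (336,195) and a smaller one at (164,212). There is also a red one at (466,295). The large white box fits "not red, larger in its colour". For the stations, (237,195) has a wide port and a round key at its right end (254,205), so it should be the hot-air station. (460,187) has a bar key at its left end (449,201), so it should be the soldering station. I'll confirm in one crop and measure.

Run:
```python
from h import *
p=np.load('pics/top1.npz')['p'][:,:,::-1]
c=lambda u,v,w,h,s:cv2.resize(p[v:v+h,u:u+w],None,fx=s,fy=s,interpolation=cv2.INTER_CUBIC)
a=np.hstack([c(195,150,80,90,5),c(420,145,80,90,5)])
b=c(315,150,45,90,1)
b=cv2.rotate(c(312,150,48,90,3),cv2.ROTATE_90_COUNTERCLOCKWISE)
o=np.zeros((600,800,3),np.uint8);o[:450]=a;o[455:455+144,:270]=b
cv2.imwrite('pics/crop.png',o)
# candidate key blobs: grey in panels
g=cv2.cvtColor(np.ascontiguousarray(p),cv2.COLOR_BGR2GRAY)
for nm,(u,v,w,h),lo,hi in(('air',(205,185,70,45),70,165),('iron',(430,180,70,45),70,165),('mains',(315,155,45,80),60,165)):
    m=cv2.inRange(g[v:v+h,u:u+w],lo,hi)
    n,_,st,ce=cv2.connectedComponentsWithStats(m,connectivity=4)
    for i in range(1,n):
        if 15<st[i,4]<600: print(nm,ce[i]+[u,v],st[i]+[u,v,0,0,0])
```

```text
air [268.12349398 209.90060241] [244 185  31  45 332]
air [207.06711409 216.54362416] [205 193   8  37 149]
air [253.86 204.26] [249 200  11  10  50]
air [238.84 208.2 ] [235 204   7   9  25]
air [221.96296296 212.66666667] [217 208   8   9  27]
air [218.05 211.35] [216 209   5   6  20]
air [234.77777778 228.61111111] [229 228  11   2  18]
iron [496.05454545 190.35757576] [491 180   9  28 165]
iron [484.1875     196.29166667] [479 193  11   8  48]
iron [451.70588235 199.17647059] [449 194   6  12  34]
iron [468.24 197.48] [466 195   6   6  25]
iron [491.675 204.85 ] [489 200   7   9  40]
iron [447.94117647 214.23529412] [443 212  13   4  17]
iron [463.  212.5] [456 212  15   2  16]
mains [339.01030928 170.20618557] [330 166  16  11  97]
mains [336.08510638 189.84042553] [330 186  15  10  94]
mains [333.27179487 212.71794872] [325 206  22  14 195]
mains [343.27777778 220.77777778] [336 216  12   7  18]
```

View pics/crop.png

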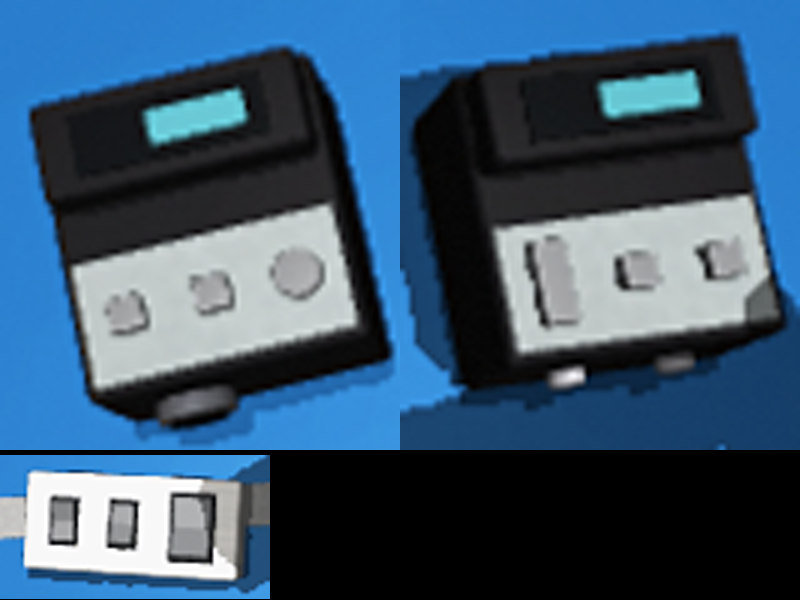

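Confirmed in the crop. The left station has one wide port and a round key at (254.4,204.4). The right station has two sockets and a bar key at (451.8,201.2). The large white box's wide rocker is centred at (336.3,213.3).

Run:
```python
from h import *
P=lambda u,v,z:pt('top1',u,v,z)
rb=P(254.4,204.4,.11);am=P(237.6,208.3,.11);al=P(220.6,212.5,.11)
bk=P(451.8,201.2,.11);im=P(467.8,198.8,.11);ir=P(484.3,196.7,.11)
print('air',rb,am,al,np.linalg.norm(rb-al));print('iron',bk,im,ir,np.linalg.norm(bk-ir))
s=[P(339,170.5,.062),P(336.8,190,.062),P(336.3,213.3,.062)]
print('mains',s,np.linalg.norm(s[0]-s[1]),np.linalg.norm(s[1]-s[2]))
x=s[0]-s[2];x/=np.linalg.norm(x);y=np.array([-x[1],x[0],0])
m=s[2]+22*y/1000;print(x,'press',m)
t=r.sense()['tcp_pos']
# project to scene for a check
d=np.load('pics/scene1.npz');fx,fy,cx,cy=d['k'];Ti=np.linalg.inv(d['T'])
o=cv2.resize(d['p'][:,:,::-1][110:270,170:430],None,fx=3,fy=3,interpolation=cv2.INTER_CUBIC)
for n,q in(('rb',rb),('bk',bk),('m',np.array([*m[:2],.068]))):
    c=Ti[:3,:3]@q+Ti[:3,3];u,v=fx*c[0]/c[2]+cx,fy*c[1]/c[2]+cy
    print(n,'units from tcp',(q-t)/.03,np.hypot(*q[:2]),u,v)
    cv2.circle(o,(int((u-170)*3),int((v-110)*3)),3,(0,0,255),-1)
cv2.imwrite('pics/chk.png',o)
```

```text
air [0.46746687 0.22757108 0.11      ] [0.45910919 0.27079683 0.11      ] [0.4500282  0.31433889 0.11      ] 0.08850288138840862
iron [ 0.45390219 -0.28211314  0.11      ] [ 0.4584273  -0.32421548  0.11      ] [ 0.46211767 -0.3676281   0.11      ] 0.08590868183009544
mains [array([0.56208886, 0.00263072, 0.062     ]), array([0.50732571, 0.01141426, 0.062     ]), array([0.443142  , 0.01594651, 0.062     ])] 0.0554630863886241 0.06434352465547856
[ 0.99379218 -0.11125246  0.        ] press [0.44558956 0.03780994 0.062     ]
rb units from tcp [10.79959185 27.84292539 -2.97310475] 0.5199171749759404 363.0429208468048 209.34188112905045
bk units from tcp [10.34743602 10.85345121 -2.97310475] 0.5344296262922128 235.9406326072663 141.80196027293746
m units from tcp [10.07034813 21.51755391 -4.37310475] 0.44719083516377106 313.13905951731357 189.92967050999275
```

View pics/chk.png

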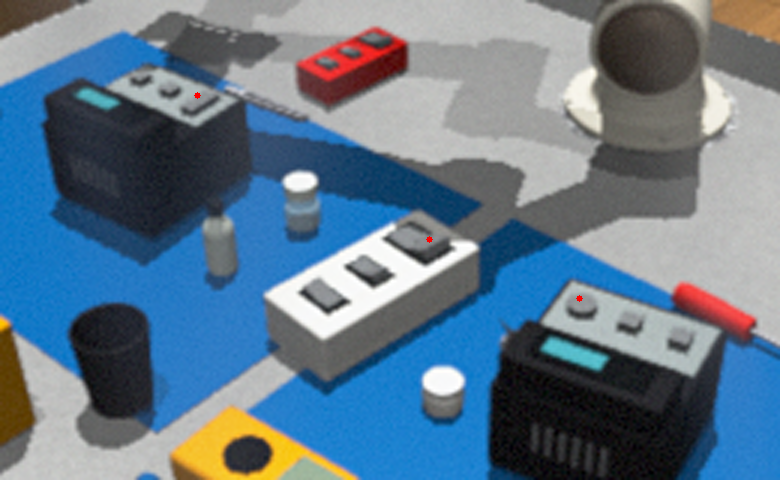

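The red dots land on the round button, the bar key and the outer left half of the rocker in the scene view too, within about 2 mm. Moving now.

>>> servo_tool --pt "0.8 0.8 0.2 0 0" --pt "1.6 1.6 0.4 0 0" --pt "2.5 2.4 0.6 0 0" --pt "3.4 3.2 0.8 0 0" --pt "4.3 4.0 1.0 0 0"

```text
time_s: 0.52
tcp_pos: [0.2733, -0.4868, 0.23]
ee_rot: [[-0.973, -0.229, -0.001], [-0.229, 0.973, 0.001], [0.0, 0.001, -1.0]]
wrist_force: [0.1, -1.2, -0.4]
gripper_width: 0.705
gripper_force: 0.0
```

>>> servo_tool --pt "0.9 0.9 0 0 0" --pt "1.8 1.8 0 0 0" --pt "2.7 2.7 0 0 0" --pt "3.6 3.6 0 0 0" --pt "4.5 4.5 0 0 0"

```text
time_s: 0.93
tcp_pos: [0.4084, -0.3515, 0.2299]
ee_rot: [[-0.973, -0.23, -0.0], [-0.23, 0.973, 0.0], [0.0, 0.001, -1.0]]
wrist_force: [-0.2, -0.7, -0.4]
gripper_width: 0.329
gripper_force: 0.0
```

>>> servo_tool --pt "0.4 1.2 0 0 0" --pt "0.8 2.4 0 0 0" --pt "1.2 3.6 0 0 0" --pt "1.6 4.8 0 0 0" --pt "2.0 6.0 0 0 0"

```text
time_s: 1.35
tcp_pos: [0.4675, -0.1713, 0.2299]
ee_rot: [[-0.973, -0.23, -0.001], [-0.23, 0.973, 0.0], [0.001, 0.0, -1.0]]
wrist_force: [0.3, 0.2, 0.4]
gripper_width: 0.014
gripper_force: 0.0
```

>>> servo_tool --pt "0 1.2 0 0 0" --pt "0 2.4 0 0 0" --pt "0 3.6 0 0 0" --pt "0 4.8 0 0 0" --pt "0 6.0 0 0 0"

```text
time_s: 1.77
tcp_pos: [0.4669, 0.0084, 0.2299]
ee_rot: [[-0.973, -0.23, -0.0], [-0.23, 0.973, 0.0], [0.0, 0.0, -1.0]]
wrist_force: [0.9, -0.6, -0.2]
gripper_width: 0.007
gripper_force: 0.0
```

>>> servo_tool --pt "0 1.2 0 0 0" --pt "0 2.4 0 0 0" --pt "0 3.6 0 0 0" --pt "0 4.8 0 0 0" --pt "0 6.0 0 0 0"

```text
time_s: 2.18
tcp_pos: [0.4669, 0.1884, 0.2299]
ee_rot: [[-0.973, -0.23, -0.0], [-0.23, 0.973, -0.0], [0.0, -0.0, -1.0]]
wrist_force: [-0.3, 0.9, -0.2]
gripper_width: 0.005
gripper_force: 0.0
```

>>> servo_tool --pt "0 0.8 0 0 0" --pt "0 1.3 0 0 0" --pt "0 1.3 -1.0 0 0" --pt "0 1.3 -2.0 0 0" --pt "0 1.3 -3.0 0 0"

```text
time_s: 2.6
tcp_pos: [0.4674, 0.2258, 0.1392]
ee_rot: [[-0.973, -0.23, 0.0], [-0.23, 0.973, 0.001], [-0.001, 0.001, -1.0]]
wrist_force: [-0.1, 0.1, -0.9]
gripper_width: 0.003
gripper_force: 0.0
```

>>> servo_tool --pt "0 0 -0.15 0 0" --pt "0 0 -0.3 0 0" --pt "0 0 -0.4 0 0" --pt "0 0 -0.5 0 0" --pt "0 0 -0.55 0 0"

```text
time_s: 3.02
tcp_pos: [0.4684, 0.2262, 0.1249]
ee_rot: [[-0.973, -0.229, 0.002], [-0.229, 0.973, 0.002], [-0.002, 0.001, -1.0]]
wrist_force: [-0.4, 0.4, 0.7]
gripper_width: 0.002
gripper_force: 0.0
```

>>> servo_tool --pt "0 0 -0.05 0 0" --pt "0 0 -0.1 0 0" --pt "0 0 -0.13 0 0" --pt "0 0 -0.15 0 0" --pt "0 0 -0.15 0 0"

```text
time_s: 3.43
tcp_pos: [0.4676, 0.2257, 0.1192]
ee_rot: [[-0.973, -0.23, 0.0], [-0.23, 0.973, 0.0], [-0.0, 0.0, -1.0]]
wrist_force: [1.3, -0.5, -0.3]
gripper_width: 0.007
gripper_force: 0.0
```

>>> servo_tool --pt "0 0 -0.03 0 0" --pt "0 0 -0.05 0 0" --pt "0 0 -0.05 0 0" --pt "0 0 -0.05 0 0" --pt "0 0 -0.05 0 0"

```text
time_s: 3.85
tcp_pos: [0.4676, 0.2258, 0.1176]
ee_rot: [[-0.973, -0.23, -0.0], [-0.23, 0.973, -0.0], [0.0, -0.0, -1.0]]
wrist_force: [-0.1, -0.0, 0.0]
gripper_width: 0.004
gripper_force: 0.0
```

Run:
```python
from h import *
snap('scene','s2')
p=np.load('pics/s2.npz')['p'][:,:,::-1]
cv2.imwrite('pics/s2c.png',cv2.resize(p[150:290,300:460],None,fx=4,fy=4,interpolation=cv2.INTER_CUBIC))
s=r.sense();print(s['wrist_force'],s['tcp_pos'],s['moment'])
```

```text
[ 0.21191406 -0.4821265  -0.21472159] [0.46763101 0.22577097 0.11769155] [ 0.04507256  0.03487874 -0.00786675]
```

View pics/s2c.png

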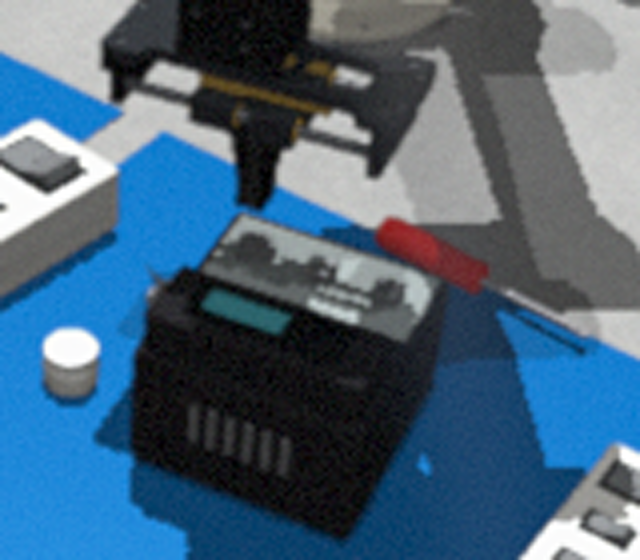

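The scene crop shows the closed fingertip at about (363,201), about 9 px above the button at (363,209). It hasn't touched, which agrees with the zero force. Next I'll check the top view.

Run:
```python
from h import *
snap('top','t2');snap('wrist','w2')
p=np.load('pics/t2.npz')['p'][:,:,::-1];w=np.load('pics/w2.npz')['p'][:,:,::-1]
o=np.zeros((600,800,3),np.uint8)
o[:,:400]=cv2.resize(p[140:260,200:280],(400,600),interpolation=cv2.INTER_CUBIC)
o[:250,400:]=cv2.resize(w,(400,250))
cv2.imwrite('pics/t2c.png',o)
def pr(f,q):
    d=np.load(f'pics/{f}.npz');fx,fy,cx,cy=d['k'];Ti=np.linalg.inv(d['T']);c=Ti[:3,:3]@q+Ti[:3,3];return fx*c[0]/c[2]+cx,fy*c[1]/c[2]+cy
t=r.sense()['tcp_pos'];q=t-[0,0,.017]
for f in('s2','t2','w2'):print(f,pr(f,q),pr(f,t+[0,0,.03]),pr(f,t))
print(np.load('pics/w2.npz')['T'].round(3))
```

```text
s2 (np.float64(362.2023492070647), np.float64(211.85571749462676)) (np.float64(363.40643455321), np.float64(197.60389787989484)) (np.float64(362.6308196330529), np.float64(206.78424707022498))
t2 (np.float64(255.72347280623362), np.float64(204.98656230972514)) (np.float64(252.48346398445432), np.float64(201.45260398495375)) (np.float64(254.58577457675614), np.float64(203.7456465127948))
w2 (np.float64(317.0063196746884), np.float64(230.17972798083497)) (np.float64(316.9951075368431), np.float64(264.7646922975522)) (np.float64(317.0028446161568), np.float64(240.89889474223088))
[[-0.229  0.929  0.289  0.388]
 [ 0.973  0.219  0.068  0.207]
 [-0.     0.297 -0.955  0.302]
 [ 0.     0.     0.     1.   ]]
```

View pics/t2c.png

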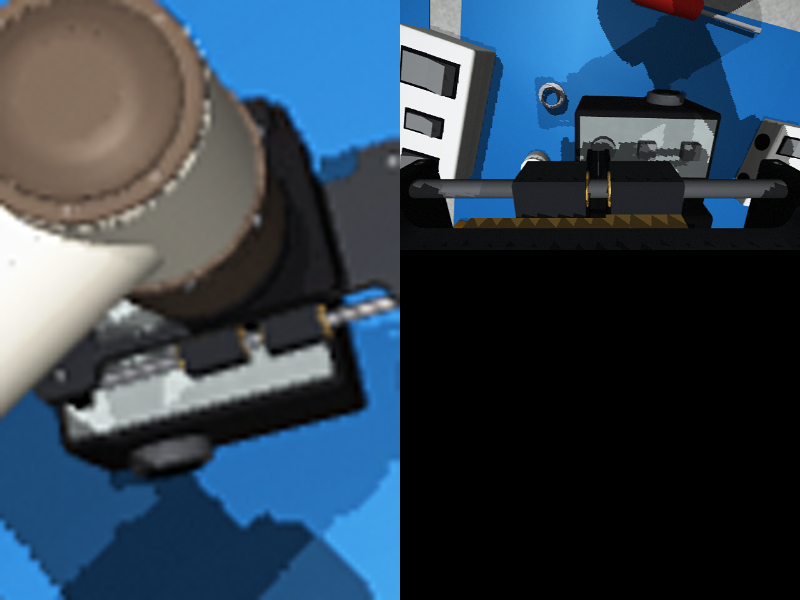

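Run:
```python
from h import *
def pr(f,q):
    d=np.load(f'pics/{f}.npz');fx,fy,cx,cy=d['k'];Ti=np.linalg.inv(d['T']);c=Ti[:3,:3]@q+Ti[:3,3];return np.round([fx*c[0]/c[2]+cx,fy*c[1]/c[2]+cy],1)
for z in(.103,.11):
  print(z,pr('w2',np.array([.4675,.2276,z])))
print('mid key',pr('w2',np.array([.459,.2708,.11])),'left',pr('w2',np.array([.450,.3143,.11])))
w=np.load('pics/w2.npz')['p'][:,:,::-1]
cv2.imwrite('pics/w2c.png',cv2.resize(w[140:300,220:420],None,fx=4,fy=3.75,interpolation=cv2.INTER_CUBIC))
print(np.load('pics/w2.npz')['k'])
```

```text
0.103 [319.8 232. ]
0.11 [319.9 236.3]
mid key [390.4 238.7] left [461.2 240.5]
[333.05034393 333.05034393 316.88676861 201.52663677]
```

View pics/w2c.png

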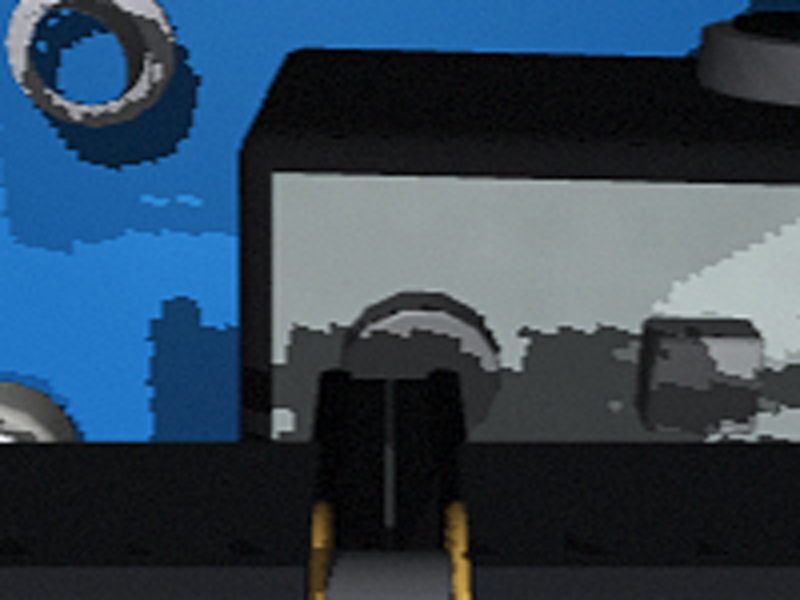

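The wrist crop shows the finger at u≈317 and the button at u≈325. The finger is about 4 mm off in y, and its tip is still about 25 mm above the button, with the body well clear of the hump. I'll correct y and go down in small steps, watching the force.

>>> servo_tool --pt "0 0.1 -0.1 0 0" --pt "0 0.1 -0.2 0 0" --pt "0 0.1 -0.3 0 0" --pt "0 0.1 -0.4 0 0" --pt "0 0.1 -0.4 0 0"

```text
time_s: 4.42
tcp_pos: [0.4671, 0.2284, 0.1047]
ee_rot: [[-0.973, -0.23, -0.001], [-0.23, 0.973, -0.001], [0.002, -0.001, -1.0]]
wrist_force: [0.2, 0.7, -0.4]
gripper_width: 0.007
gripper_force: 0.0
```

>>> servo_tool --pt "0 0 -0.05 0 0" --pt "0 0 -0.1 0 0" --pt "0 0 -0.15 0 0" --pt "0 0 -0.2 0 0" --pt "0 0 -0.2 0 0"

```text
time_s: 4.83
tcp_pos: [0.4674, 0.2286, 0.0993]
ee_rot: [[-0.973, -0.23, -0.0], [-0.23, 0.973, -0.0], [0.001, -0.0, -1.0]]
wrist_force: [0.4, 0.4, -0.2]
gripper_width: 0.002
gripper_force: 0.0
```

Run:
```python
from h import *
snap('scene','s3');snap('wrist','w3')
p=np.load('pics/s3.npz')['p'][:,:,::-1];w=np.load('pics/w3.npz')['p'][:,:,::-1]
o=np.zeros((600,800,3),np.uint8)
o[:,:400]=cv2.resize(p[165:255,330:390],(400,600),interpolation=cv2.INTER_CUBIC)
o[:400,400:]=cv2.resize(w[160:300,250:390],(400,400),interpolation=cv2.INTER_CUBIC)
cv2.imwrite('pics/s3c.png',o);print(r.sense()['wrist_force'])
```

```text
[0.19843148 0.85994999 0.74569433]
```

View pics/s3c.png

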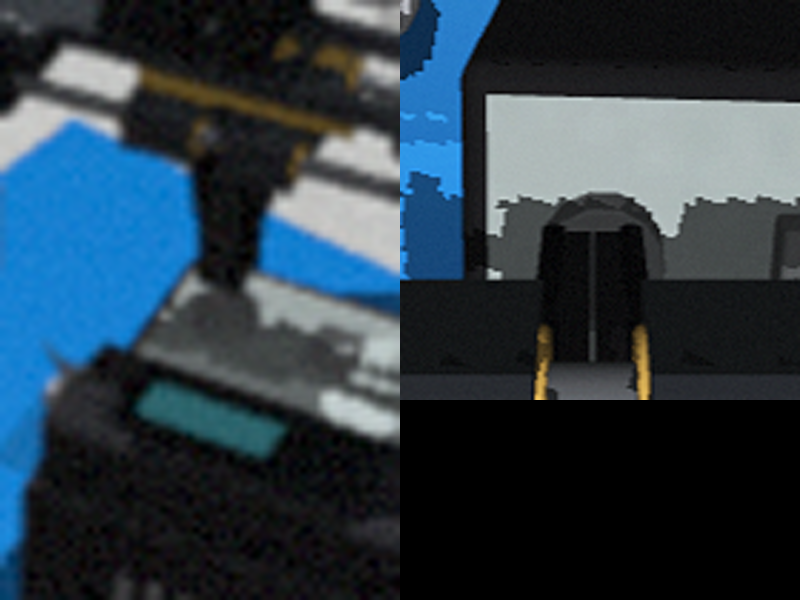

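The tip is now just above the button and centred within 2–3 mm. Carrying on down in small steps.

>>> servo_tool --pt "0 0.07 -0.05 0 0" --pt "0 0.07 -0.1 0 0" --pt "0 0.07 -0.15 0 0" --pt "0 0.07 -0.2 0 0" --pt "0 0.07 -0.2 0 0"

```text
time_s: 5.35
tcp_pos: [0.4674, 0.2307, 0.0932]
ee_rot: [[-0.973, -0.23, -0.001], [-0.23, 0.973, -0.0], [0.001, -0.0, -1.0]]
wrist_force: [-0.3, -1.0, -0.1]
gripper_width: 0.01
gripper_force: 0.0
```

>>> servo_tool --pt "0 0 -0.05 0 0" --pt "0 0 -0.08 0 0" --pt "0 0 -0.1 0 0" --pt "0 0 -0.1 0 0" --pt "0 0 -0.1 0 0"

```text
time_s: 5.77
tcp_pos: [0.4676, 0.2308, 0.0906]
ee_rot: [[-0.973, -0.23, 0.0], [-0.23, 0.973, -0.0], [-0.0, -0.0, -1.0]]
wrist_force: [0.1, -0.7, -0.2]
gripper_width: 0.006
gripper_force: 0.0
```

>>> servo_tool --pt "0 0 -0.03 0 0" --pt "0 0 -0.06 0 0" --pt "0 0 -0.08 0 0" --pt "0 0 -0.1 0 0" --pt "0 0 -0.1 0 0"

```text
time_s: 6.18
tcp_pos: [0.4676, 0.2308, 0.0877]
ee_rot: [[-0.973, -0.23, 0.0], [-0.23, 0.973, -0.0], [-0.0, -0.0, -1.0]]
wrist_force: [-0.1, 0.3, 0.3]
gripper_width: 0.004
gripper_force: 0.2
```

>>> servo_tool --pt "0 0 -0.03 0 0" --pt "0 0 -0.06 0 0" --pt "0 0 -0.08 0 0" --pt "0 0 -0.1 0 0" --pt "0 0 -0.1 0 0"

```text
time_s: 6.6
tcp_pos: [0.4676, 0.2309, 0.0847]
ee_rot: [[-0.973, -0.23, 0.0], [-0.23, 0.973, 0.0], [-0.0, 0.0, -1.0]]
wrist_force: [-1.3, -0.7, 3.1]
gripper_width: 0.004
gripper_force: 1.8
```

Contact at z≈0.087 (3 N), so home should be at about 0.080.

>>> servo_tool --pt "0 0 -0.03 0 0" --pt "0 0 -0.06 0 0" --pt "0 0 -0.08 0 0" --pt "0 0 -0.1 0 0" --pt "0 0 -0.1 0 0"

```text
time_s: 7.02
tcp_pos: [0.4676, 0.2308, 0.0815]
ee_rot: [[-0.973, -0.23, -0.0], [-0.23, 0.973, -0.0], [0.0, -0.0, -1.0]]
wrist_force: [-0.7, -0.2, 3.4]
gripper_width: 0.007
gripper_force: 1.4
```

>>> servo_tool --pt "0 0 -0.03 0 0" --pt "0 0 -0.05 0 0" --pt "0 0 -0.06 0 0" --pt "0 0 -0.06 0 0" --pt "0 0 -0.06 0 0"

```text
time_s: 7.43
tcp_pos: [0.4677, 0.2309, 0.0809]
ee_rot: [[-0.973, -0.23, 0.0], [-0.23, 0.973, -0.0], [-0.0, -0.0, -1.0]]
wrist_force: [-3.8, -1.8, 8.5]
gripper_width: 0.005
gripper_force: 4.9
```

>>> servo_tool --pt "0 0 -0.02 0 0" --pt "0 0 -0.03 0 0" --pt "0 0 -0.03 0 0" --pt "0 0 -0.03 0 0" --pt "0 0 -0.03 0 0"

```text
time_s: 7.85
tcp_pos: [0.4677, 0.2309, 0.0808]
ee_rot: [[-0.973, -0.23, 0.001], [-0.23, 0.973, -0.0], [-0.001, -0.0, -1.0]]
wrist_force: [-6.2, -1.7, 13.0]
gripper_width: 0.007
gripper_force: 7.2
```

Hard stop at z=0.0808 with 13 N, so the round button is home. Rising and crossing to the bar key.

>>> servo_tool --pt "0 0 0.5 0 0" --pt "0 0 1.5 0 0" --pt "0 0 2.7 0 0" --pt "0 0 3.9 0 0" --pt "0 0 5.0 0 0"

```text
time_s: 8.27
tcp_pos: [0.4677, 0.2309, 0.2304]
ee_rot: [[-0.973, -0.23, 0.0], [-0.23, 0.973, 0.0], [-0.001, 0.0, -1.0]]
wrist_force: [1.4, 0.6, -0.2]
gripper_width: 0.005
gripper_force: 0.0
```

>>> servo_tool --pt "0 -1.1 0 0 0" --pt "0 -2.3 0 0 0" --pt "0 -3.5 0 0 0" --pt "0 -4.7 0 0 0" --pt "0 -5.9 0 0 0"

```text
time_s: 8.68
tcp_pos: [0.4672, 0.0525, 0.2284]
ee_rot: [[-0.973, -0.23, -0.0], [-0.23, 0.973, 0.0], [-0.0, 0.0, -1.0]]
wrist_force: [0.3, 0.3, -0.2]
gripper_width: 0.005
gripper_force: 0.0
```

>>> servo_tool --pt "0 -1.2 0 0 0" --pt "0 -2.4 0 0 0" --pt "0 -3.6 0 0 0" --pt "0 -4.8 0 0 0" --pt "0 -6.0 0 0 0"

```text
time_s: 9.1
tcp_pos: [0.4673, -0.1278, 0.2284]
ee_rot: [[-0.973, -0.23, 0.0], [-0.23, 0.973, 0.0], [-0.0, 0.0, -1.0]]
wrist_force: [0.5, -0.4, 0.3]
gripper_width: 0.005
gripper_force: 0.0
```

>>> servo_tool --pt "-0.1 -1.2 0 0 0" --pt "-0.2 -2.4 0 0 0" --pt "-0.3 -3.6 0 0 0" --pt "-0.4 -4.7 0 0 0" --pt "-0.45 -5.2 0 0 0"

```text
time_s: 9.52
tcp_pos: [0.4535, -0.2853, 0.2279]
ee_rot: [[-0.974, -0.227, -0.001], [-0.227, 0.974, -0.0], [0.001, 0.0, -1.0]]
wrist_force: [0.5, -1.1, 0.1]
gripper_width: 0.004
gripper_force: 0.0
```

>>> servo_tool --pt "0 0 -1.0 0 0" --pt "0 0 -2.0 0 0" --pt "0 0 -3.0 0 0" --pt "0 0 -3.6 0 0" --pt "0 0 -3.6 0 0"

```text
time_s: 9.93
tcp_pos: [0.4508, -0.281, 0.1159]
ee_rot: [[-0.974, -0.228, -0.009], [-0.228, 0.974, 0.004], [0.008, 0.006, -1.0]]
wrist_force: [0.2, 0.1, -0.4]
gripper_width: 0.011
gripper_force: 0.0
```

Run:
```python
from h import *
snap('wrist','w4');snap('scene','s4')
p=np.load('pics/s4.npz')['p'][:,:,::-1];w=np.load('pics/w4.npz')['p'][:,:,::-1]
q=np.load('pics/s4.npz')['p'][:,:,::-1]
o=np.zeros((600,800,3),np.uint8)
o[:400,:400]=cv2.resize(p[95:195,180:280],(400,400),interpolation=cv2.INTER_CUBIC)
o[:400,400:]=cv2.resize(w[150:310,240:400],(400,400),interpolation=cv2.INTER_CUBIC)
o[400:,:320]=cv2.resize(q[185:235,330:410],(320,200),interpolation=cv2.INTER_CUBIC)
cv2.imwrite('pics/s4c.png',o);s=r.sense();print(s['wrist_force'],s['tcp_pos'])
```

```text
[ 0.09863296 -0.39810043  0.03360197] [ 0.4541672  -0.28236771  0.12059998]
```

View pics/s4c.png

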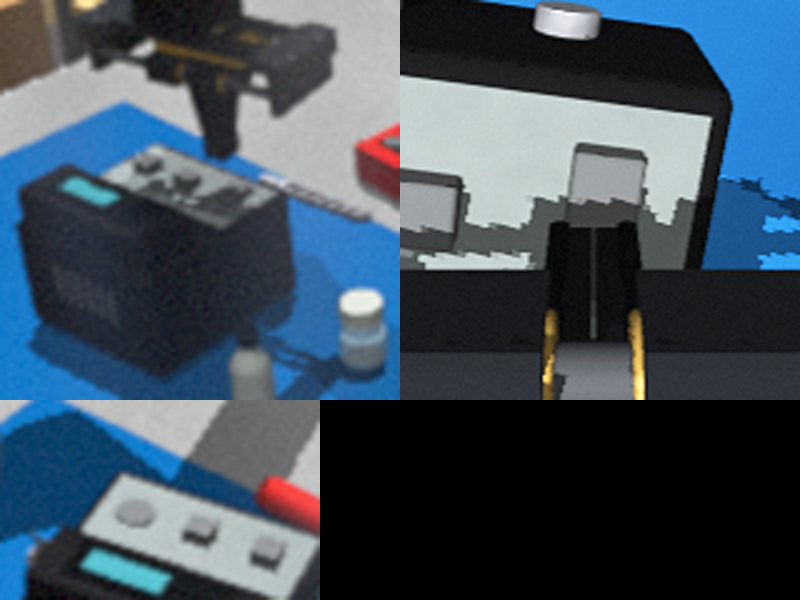

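The round button sits flush while its square neighbours are still proud. The finger is over the bar key, about 3.5 mm off in y. I'll shift +0.1 and press to z≈0.080.

>>> servo_tool --pt "0 0.1 -0.3 0 0" --pt "0 0.1 -0.6 0 0" --pt "0 0.1 -0.8 0 0" --pt "0 0.1 -0.9 0 0" --pt "0 0.1 -1.0 0 0"

```text
time_s: 10.45
tcp_pos: [0.4541, -0.2791, 0.0907]
ee_rot: [[-0.973, -0.23, 0.0], [-0.23, 0.973, -0.0], [-0.0, -0.0, -1.0]]
wrist_force: [-0.9, -0.2, 0.7]
gripper_width: 0.01
gripper_force: 0.0
```

>>> servo_tool --pt "0 0 -0.05 0 0" --pt "0 0 -0.1 0 0" --pt "0 0 -0.15 0 0" --pt "0 0 -0.2 0 0" --pt "0 0 -0.2 0 0"

```text
time_s: 10.87
tcp_pos: [0.4543, -0.2793, 0.0853]
ee_rot: [[-0.973, -0.23, 0.001], [-0.23, 0.973, -0.0], [-0.001, -0.0, -1.0]]
wrist_force: [-0.9, 0.3, 2.3]
gripper_width: 0.008
gripper_force: 1.1
```

>>> servo_tool --pt "0 0 -0.04 0 0" --pt "0 0 -0.08 0 0" --pt "0 0 -0.12 0 0" --pt "0 0 -0.16 0 0" --pt "0 0 -0.16 0 0"

```text
time_s: 11.28
tcp_pos: [0.4544, -0.2793, 0.0809]
ee_rot: [[-0.973, -0.23, 0.0], [-0.23, 0.973, -0.0], [-0.0, -0.001, -1.0]]
wrist_force: [-1.9, 2.3, 7.5]
gripper_width: 0.005
gripper_force: 3.9
```

>>> servo_tool --pt "0 0 -0.02 0 0" --pt "0 0 -0.04 0 0" --pt "0 0 -0.05 0 0" --pt "0 0 -0.05 0 0" --pt "0 0 -0.05 0 0"

```text
time_s: 11.7
tcp_pos: [0.4544, -0.2793, 0.0808]
ee_rot: [[-0.973, -0.231, 0.001], [-0.231, 0.973, -0.001], [-0.001, -0.001, -1.0]]
wrist_force: [-3.6, 3.5, 14.6]
gripper_width: 0.008
gripper_force: 7.5
```

The bar key is home, at the same stop height with 14.6 N. On to the rocker's left outer half.

>>> servo_tool --pt "0 0 0.5 0 0" --pt "0 0 1.5 0 0" --pt "0 0 2.7 0 0" --pt "0 0 3.9 0 0" --pt "0 0 4.7 0 0"

```text
time_s: 12.12
tcp_pos: [0.4551, -0.2797, 0.2227]
ee_rot: [[-0.973, -0.23, 0.004], [-0.23, 0.973, -0.002], [-0.003, -0.003, -1.0]]
wrist_force: [-0.2, -0.4, 0.5]
gripper_width: 0.003
gripper_force: 0.0
```

>>> servo_tool --pt "0 1.1 0 0 0" --pt "0 2.3 0 0 0" --pt "0 3.5 0 0 0" --pt "-0.1 4.7 0 0 0" --pt "-0.1 5.9 0 0 0"

```text
time_s: 12.53
tcp_pos: [0.4503, -0.1007, 0.219]
ee_rot: [[-0.973, -0.229, -0.001], [-0.229, 0.973, 0.0], [0.0, 0.001, -1.0]]
wrist_force: [0.2, 0.7, 0.4]
gripper_width: 0.009
gripper_force: 0.0
```

>>> servo_tool --pt "0 1.2 0 0 0" --pt "-0.1 2.4 0 0 0" --pt "-0.2 3.6 0 0 0" --pt "-0.2 4.75 0 0 0" --pt "-0.2 4.75 0 0 0"

```text
time_s: 12.95
tcp_pos: [0.4452, 0.0447, 0.2192]
ee_rot: [[-0.972, -0.235, 0.001], [-0.235, 0.972, 0.001], [-0.001, 0.001, -1.0]]
wrist_force: [0.6, -0.7, -0.4]
gripper_width: 0.005
gripper_force: 0.0
```

>>> servo_tool --pt "0 0 -1.0 0 0" --pt "0 0 -2.0 0 0" --pt "0 0 -3.0 0 0" --pt "0 0 -4.0 0 0" --pt "0 0 -4.5 0 0"

```text
time_s: 13.37
tcp_pos: [0.4426, 0.0392, 0.081]
ee_rot: [[-0.974, -0.229, -0.006], [-0.229, 0.974, -0.002], [0.006, -0.0, -1.0]]
wrist_force: [0.1, -0.4, 0.3]
gripper_width: 0.004
gripper_force: 0.0
```

Run:
```python
from h import *
snap('wrist','w5');snap('scene','s5')
p=np.load('pics/s5.npz')['p'][:,:,::-1];w=np.load('pics/w5.npz')['p'][:,:,::-1]
o=np.zeros((400,800,3),np.uint8)
o[:,:400]=cv2.resize(p[135:235,255:355],(400,400),interpolation=cv2.INTER_CUBIC)
o[:,400:]=cv2.resize(w[130:330,217:417],(400,400),interpolation=cv2.INTER_CUBIC)
cv2.imwrite('pics/s5c.png',o);s=r.sense();print(s['wrist_force'],s['tcp_pos'])
```

```text
[-0.66254665 -0.02609974  0.8693983 ] [0.44259328 0.0390095  0.08158289]
```

View pics/s5c.png

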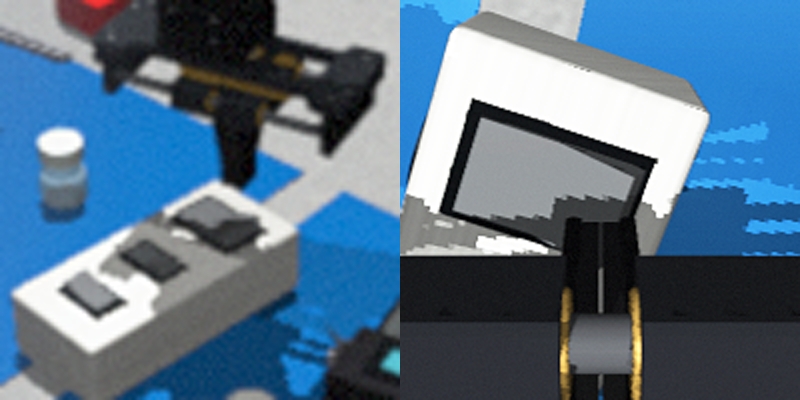

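The tip is above the outer left half of the wide rocker, clear of the small rockers. Pressing down in steps to z≈0.037.

>>> servo_tool --pt "0.1 0 -0.3 0 0" --pt "0.1 0 -0.6 0 0" --pt "0.1 0 -0.8 0 0" --pt "0.1 0 -0.9 0 0" --pt "0.1 0 -1.0 0 0"

```text
time_s: 13.88
tcp_pos: [0.4483, 0.0404, 0.0546]
ee_rot: [[-0.973, -0.23, 0.001], [-0.23, 0.973, 0.0], [-0.001, 0.0, -1.0]]
wrist_force: [0.1, 0.6, 0.1]
gripper_width: 0.008
gripper_force: 0.0
```

>>> servo_tool --pt "0 0 -0.06 0 0" --pt "0 0 -0.12 0 0" --pt "0 0 -0.18 0 0" --pt "0 0 -0.24 0 0" --pt "0 0 -0.24 0 0"

```text
time_s: 14.3
tcp_pos: [0.4483, 0.0404, 0.0474]
ee_rot: [[-0.973, -0.23, 0.0], [-0.23, 0.973, 0.0], [-0.0, 0.0, -1.0]]
wrist_force: [0.3, 0.3, 0.5]
gripper_width: 0.007
gripper_force: 0.1
```

>>> servo_tool --pt "0 0 -0.04 0 0" --pt "0 0 -0.08 0 0" --pt "0 0 -0.11 0 0" --pt "0 0 -0.13 0 0" --pt "0 0 -0.13 0 0"

```text
time_s: 14.72
tcp_pos: [0.4487, 0.0408, 0.0438]
ee_rot: [[-0.973, -0.23, 0.001], [-0.23, 0.973, 0.001], [-0.002, 0.0, -1.0]]
wrist_force: [0.2, 1.1, 2.7]
gripper_width: 0.005
gripper_force: 1.5
```

Contact made at about 0.046, as expected. Carrying on down.

>>> servo_tool --pt "0 0 -0.04 0 0" --pt "0 0 -0.08 0 0" --pt "0 0 -0.12 0 0" --pt "0 0 -0.16 0 0" --pt "0 0 -0.16 0 0"

```text
time_s: 15.13
tcp_pos: [0.4484, 0.0403, 0.0386]
ee_rot: [[-0.973, -0.23, 0.0], [-0.23, 0.973, -0.0], [-0.0, -0.0, -1.0]]
wrist_force: [0.5, 0.8, 3.7]
gripper_width: 0.005
gripper_force: 1.0
```

>>> servo_tool --pt "0 0 -0.02 0 0" --pt "0 0 -0.05 0 0" --pt "0 0 -0.07 0 0" --pt "0 0 -0.08 0 0" --pt "0 0 -0.08 0 0"

```text
time_s: 15.55
tcp_pos: [0.4484, 0.0404, 0.0369]
ee_rot: [[-0.973, -0.23, 0.001], [-0.23, 0.973, -0.0], [-0.001, -0.0, -1.0]]
wrist_force: [-0.0, 1.7, 7.7]
gripper_width: 0.005
gripper_force: 3.7
```

>>> servo_tool --pt "0 0 -0.02 0 0" --pt "0 0 -0.04 0 0" --pt "0 0 -0.06 0 0" --pt "0 0 -0.06 0 0" --pt "0 0 -0.06 0 0"

```text
time_s: 15.97
tcp_pos: [0.4485, 0.0403, 0.0366]
ee_rot: [[-0.973, -0.231, 0.001], [-0.231, 0.973, -0.0], [-0.001, -0.001, -1.0]]
wrist_force: [-4.9, 1.9, 20.6]
gripper_width: 0.003
gripper_force: 10.2
```

Hard stop at the surface height of 59 mm with 20 N, so the rocker is fully down. Retreating.

>>> servo_tool --pt "0 0 0.4 0 0" --pt "0 0 1.4 0 0" --pt "0 0 2.6 0 0" --pt "0 0 3.8 0 0" --pt "0 0 5.0 0 0"

```text
time_s: 16.38
tcp_pos: [0.4459, 0.0393, 0.185]
ee_rot: [[-0.973, -0.229, -0.005], [-0.229, 0.973, -0.002], [0.005, -0.001, -1.0]]
wrist_force: [1.0, -0.0, -0.2]
gripper_width: 0.003
gripper_force: 0.0
```

>>> servo_tool --pt "0 0 0.5 0 0" --pt "0 0 1.0 0 0" --pt "0 0 1.0 0 0" --pt "0 0 1.0 0 0" --pt "0 0 1.0 0 0"

```text
time_s: 16.8
tcp_pos: [0.4466, 0.0398, 0.2127]
ee_rot: [[-0.973, -0.229, -0.004], [-0.229, 0.973, -0.001], [0.004, -0.0, -1.0]]
wrist_force: [0.7, 0.5, 0.1]
gripper_width: 0.005
gripper_force: 0.0
```

```bash
python3 -c "
from station import r
print(r.sense()['wrist_force'],r.sense()['tcp_pos']);print(r.finish_job())"
```

```text
[0.73960035 0.45444494 0.05141647] [0.44655755 0.03977289 0.21274557]
the job is handed in; nothing more can be done
None
```

The round button, the bar key and the wide rocker were each pressed to a hard stop in that order, and the job was handed in at about 17 s with the arm clear; the bar key and rocker were judged home by stop height and force, with no picture taken afterwards.

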